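# Load a plaster model into the push-push tray of a curing unit

## Robot

A 6-joint arm with a two-finger parallel gripper is mounted at the origin on the work surface. World frame = base frame: x ahead of the robot, y to its left, z up, the work surface at z = 0. Lengths are in m, angles in rad, forces in N, time in s.
With the tool pointing down it reaches from about 0.275 to 0.975 m from the base axis. Payload 8.4 kg.
Tool frame: the origin (TCP) lies midway between the tips of the shut fingers; the grasp point (between the pads) lies 19 mm behind it (pinch_z is the distance from the TCP to the grasp point, in m); z points along the fingers, y is the line along which they close (so a half turn about z gives the same grasp; the last joint's range is limited). The gripper opens to 92 mm and grips with 3 to 60 N. Pads are 20 mm wide; open, the fingers measure 128 mm over their backs; the gripper's body (75 mm by 189 mm) begins 69 mm behind the grasp point.
Start: joints at [1.228, 0.353, 1.633, -0, 1.155, -0.002], TCP at [0.209, 0.589, 0.215] pointing down, gripper open.
Joint ranges: [-2.63, 2.63], [-0.92, 2.1], [0.06, 2.66], [-1.3, 4.44], [0, 2.69], [-3.02, 3.02]. Speed limits (rad/s): [2.22, 2.22, 2.79, 3.14, 3.14, 3.14].

## Interface

Orientations are given as a 3x3 rotation matrix whose columns are the frame's x, y, z axes.
In Python, from plant import read_state, read_camera, camera_params, close_job, pinch_z gives the robot as it stands.
- The arm moves only by the tool step_arm, never from a script. Its argument "deltas" is a list that holds one entry, the list of rows, each a list of 7 numbers: the shift along the world's x, y, z in mm, then the turn, a rotation vector about the world's x, y, z in degrees, then the opening, from -1 (shut) to 1 (fully open). In form: [[[dx, dy, dz, ax, ay, az, gripper], ...]]. A call has 1 to 20 rows; each row is the pose to reach, as a shift and turn from the pose commanded when the call began; what a row does not reach only later rows make up. A row lasts 1/10 s, in which the tool goes at most 50 mm and 8.59 degrees, less where a joint would pass 70% of its speed; a pose out of reach is approached as far as the arm can. A call with a gripper value outside its range is refused whole. The fingers move at their own pace and stop on an object; the grip force is fixed at half the most. Time passes only in rows, so rows that repeat a pose let the fingers close. It gives the time, the measured TCP pose, the force, the opening and the grip force at its end, in the units of the state.
- read_state(): the state, without advancing time (a new reading comes with each control period).
- read_camera(name): name is "scene" or "top" or "wrist"; returns (picture, depth): 400x640x3 uint8, red, green, blue; 400x640 float32, m along the optical axis (not along the pixel's ray), 0 where there is no reading.
- camera_params(name): a dict with "K" (3x3 intrinsics, pixels), "rvec" (rotation vector, rad) and "tvec" (3), from world to camera coordinates, as OpenCV has them. Camera axes: x right, y down, z forward; pixel columns grow to the right and rows downward; lengths in m; the calibration is good to about 2 mm. A picture is of the moment at which its call begins: read the wrist's pose just before it. camera_params takes no time and is no camera call; for the wrist camera it gives the pose at the moment of the call.
- close_job(): hands the job in; it is judged then, once.
The state is a dict: "time": time; "q": joint angles; "dq": joint speeds; "joint_efforts": joint torques, N m; "position": TCP position; "ee_rot": TCP orientation; "ft_force": force on the tool from outside, world axes, zero at the start; "ft_torque": the same for the moment, N m; "opening": opening from 0.0 (shut) to 1.0 (fully open); "gripper_force": force on a finger pad.
Only numpy, scipy, OpenCV 4.12 (cv2) and the standard library are available. Lean on these libraries where they do the work, as an engineer would, in place of code of your own. Each camera call takes 0.05 s, during which the arm holds its last target. There are 200 camera calls.

## Task

Press the blue front of the curing unit's shut tray once so that its push-push latch lets go and the tray springs out. Take the white plaster model from the wooden rack, set it down upright on the green mat and let go, then take it again by its two ends (the tray leaves room for fingers only there) and stand it upright on the floor of the tray, its long side parallel to the blue front. Press the front again until the tray stays locked shut with the model inside, let go, and leave the yellow model and everything else on the bench alone.

Things in the scene. Friction and masses are not known exactly. Their poses are not given: they have to be found in the camera images.
- tray (a joint): Slide of the tray, m: 0 = locked shut (start), 0.090 = sprung fully out, -0.009 = end stop past locked. Push-push: pressing to -0.004 or beyond, then backing off, changes the state: a locked tray is let go and springs out (3 to 4 N, about 1 s), one pushed in from outside stays locked at 0. A press that stops short changes nothing. Pushed slowly it resists with 4 to 9 N.
- tray_front (a point): Centre of the outer face of the tray's blue front (166 mm wide, from 6 to 58 mm above the bench, 10 mm thick); moves with the tray. x points into the unit (the pushing direction), y along the front, z up. Locked, the face stands 14 mm proud of the white housing, which is 200 x 200 mm, 76 mm high and fixed.
- tray_in (a point): Middle of the tray's floor, 10 mm above the bench, 41 mm behind the face of the blue front; axes as tray_front. Inside, 62 mm along x between the front (48 mm above the floor) and a back wall (46 mm), 140 mm along y between low side walls (12 mm). The model fits only with its long side along y, 10 mm to spare on either side in x; fingers fit only at its ends, inside the side walls.
- model_c (a point): Centre, half-way up (21 mm), of the loose white plaster dental model on a black plate: 42 mm along its x, 64 mm along its y, 42 mm high; the block with upright flat sides is 30 mm high, the inset row of teeth is above it. z up when standing. About 0.2 kg.
- rack_c (a point): Centre of the floor of the fixed plywood rack, 6 mm above the bench. Two rails along x, 200 mm long, up to 46 mm above the bench, 74 mm apart in y. The white and the yellow model stand between them, 50 mm either side of the centre (either in either place), their ends (y) close to the rails, so that they can be gripped only across the 42 mm (x).
- mat_c (a point): Centre of the top, 3 mm above the bench, of the fixed green mat, 140 mm along its x, 130 mm along its y.
- model_y: The yellow model, same shape as the white one, in the rack; leave alone. Origin under its centre.
- wax: Loose pink wax block 75 x 45 x 22 mm; bystander. Origin under its centre.
- bottle: Loose closed bottle, 54 mm across, 140 mm high; bystander. Origin under its centre.
- jar: Loose closed jar, 60 mm across, 65 mm high; bystander. Origin under its centre.
- spatula: Loose spatula about 170 mm long lying on the bench; bystander.
- bowl: Loose green mixing bowl 110 mm across, 55 mm high; bystander. Origin under its centre.
- burs: Loose orange bur block 70 x 45 mm, about 48 mm high; bystander. Origin under its centre.
Mind the look-alikes: they are no part of the job. Of the things like the part that bears model_c, leave any that is pink; of the rest the smaller one is meant.

How it is judged:
On the way, in this order (a step that is already met when the one before it is completed fails the run):
1. the tray has been let go and has sprung out (value of joint tray above 0.08 m), for 0.2 s.
2. the white model stands upright on the green mat, let go (x of model_c in the frame of mat_c between -0.06 and 0.06 m and y of model_c in the frame of mat_c between -0.055 and 0.055 m and z of model_c in the frame of mat_c between 0.016 and 0.026 m and angle between model_c's own z axis and vertical below 0.12 rad and contact force between the fingers and model below 0.1 N and linear speed of model below 0.03 m/s), for 0.2 s.
3. the white model stands in the sprung-out tray, let go (x of model_c in the frame of tray_in between -0.015 and 0.015 m and y of model_c in the frame of tray_in between -0.042 and 0.042 m and z of model_c in the frame of tray_in between 0.016 and 0.026 m and angle between model_c's own z axis and vertical below 0.12 rad and contact force between the fingers and model below 0.1 N and linear speed of model below 0.03 m/s and value of joint tray above 0.08 m), for 0.2 s.
At the end, for the whole second after the job is handed in: The tray is locked shut and still (joint within 3.5 mm of 0), and the white model stands at rest and let go on the tray's floor: upright within 0.12 rad, its centre within 15 mm (x) and 42 mm (y) of the tray's middle and within 5 mm of its standing height (x of model_c in the frame of tray_in between -0.015 and 0.015 m and y of model_c in the frame of tray_in between -0.042 and 0.042 m and z of model_c in the frame of tray_in between 0.016 and 0.026 m and angle between model_c's own z axis and vertical below 0.12 rad and contact force between the fingers and model below 0.1 N and linear speed of model below 0.03 m/s and value of joint tray between -0.0035 and 0.0035 m and velocity of joint tray between -0.01 and 0.01 m/s); the robot touches nothing.
It fails at once if the yellow model is moved by more than 20 mm (distance of model_y from where it was at the start of the episode above 0.02 m).
It fails at once if another loose thing on the bench is moved by more than 40 mm (distance of any of wax, bottle, jar, spatula, bowl, burs from where it was at the start of the episode above 0.04 m).
It also fails if it takes over 72 s, if anything falls off the work surface, if the arm or the gripper's body presses on something with over 40 N, if the wrist force passes 120 N, or if a joint passes its speed limit or range.

## Working session

There is one attempt and no reset: what is moved stays moved. The work goes in short steps, Python scripts to look and compute and a tool call to move; the robot and the scene stay as the last step left them, time stands still between calls to the robot, and variables do not carry over. Pictures are saved under pics/ and viewed, at most 10 in all, crops included, and the job is handed in when it is done.

Besides the shell and the picture viewer there is one more tool, called after "Request:" as name(argument=value, ...), one argument or row to a line, values as JSON. step_arm: Moves the arm, as the interface text tells. Its arguments: {"type":"object","properties":{"deltas":{"type":"array"}},"required":["deltas"]}

```bash
mkdir -p pics; cat > h.py <<'E'
import numpy as np, cv2
from plant import *
def snap(n,f):
    p=camera_params(n); im,d=read_camera(n)
    np.savez(f'pics/{f}.npz',im=im,d=d,K=p['K'],r=np.array(p['rvec'],float),t=np.array(p['tvec'],float))
    cv2.imwrite(f'pics/{f}.png',im[:,:,::-1]); return im,d
def cloud(f):
    z=np.load(f'pics/{f}.npz'); d=z['d']; K=z['K']; R=cv2.Rodrigues(z['r'])[0]
    v,u=np.mgrid[:d.shape[0],:d.shape[1]]
    c=np.stack([(u-K[0,2])/K[0,0]*d,(v-K[1,2])/K[1,1]*d,d],-1)
    w=(c-z['t'].ravel())@R; w[d==0]=np.nan
    return z['im'],w
E
python3 - <<'E'
from h import *
a,_=snap('scene','s0'); b,_=snap('top','t0')
cv2.imwrite('pics/c0.png',cv2.resize(np.vstack([a,b])[:,:,::-1],(480,600)))
print(read_state()['time'])
E
```

```text
0.1
```

View pics/t0.png

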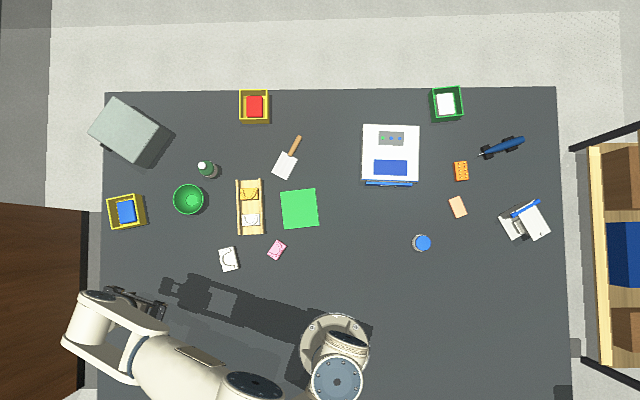

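View pics/s0.png

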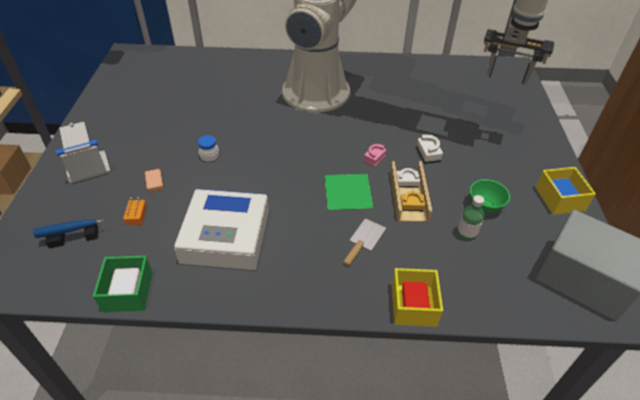

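The top view shows three models like the part meant: white in the rack (250,220), a larger white one loose at (228,258), and pink at (277,250). I rule out the pink one, and of the two white ones the smaller, in the rack, fits. The unit is at (390,155) with its front facing the robot (row 184), and the mat is at (299,208).

```bash
python3 - <<'E'
from h import *
im,w=cloud('t0')
hsv=cv2.cvtColor(im,cv2.COLOR_RGB2HSV)
def rect(name,m):
    P=w[m]; P=P[~np.isnan(P).any(1)]
    r=cv2.minAreaRect(P[:,:2].astype(np.float32)*1000); print(name,len(P),np.round(r[0],1),np.round(r[1],1),round(r[2],1),'z',np.round(np.percentile(P[:,2],[5,50,95]),3))
def box(u0,v0,u1,v1):
    m=np.zeros(im.shape[:2],bool); m[v0:v1,u0:u1]=1; return m
z=w[...,2]
rect('mat',box(270,180,330,235)&(hsv[...,0]>45)&(hsv[...,0]<75)&(hsv[...,1]>120))
rect('unit',box(350,115,430,182)&(z>.065))
rect('front',box(350,176,430,192)&(z>.03)&(z<.063))
rect('rack',box(228,172,272,243)&(z>.03))
white=(hsv[...,1]<40)&(hsv[...,2]>150)
rect('white rack',box(234,205,266,235)&white&(z>.02))
rect('loose white',box(212,242,244,275)&(z>.02))
rect('yel',box(234,180,266,202)&(z>.035))
for n,b in dict(jar=(408,230,438,256),pink=(262,235,290,264),bowl=(168,180,208,218),bottle=(193,155,222,182)).items(): rect(n,box(*b)&(z>.012))
c=[im[195:280,200:300],im[120:205,345:445]]
cv2.imwrite('pics/c1.png',cv2.resize(np.hstack(c),None,fx=4,fy=4,interpolation=cv2.INTER_CUBIC)[:,:,::-1])
print(read_state()['ee_rot'], camera_params('wrist'))
E
```

```text
mat 1329 [507.8 121.1] [139.6 129.9] 6.1 z [-0.005  0.002  0.008]
unit 3128 [ 698.3 -207.7] [200.7 202.7] 87.3 z [0.069 0.076 0.082]
front 166 [ 592.1 -201.1] [195.9  19.7] 85.7 z [0.036 0.055 0.061]
rack 703 [515.6 299.1] [198.8  91.3] 2.4 z [0.032 0.041 0.051]
white rack 205 [469.6 298.7] [82.6 48.6] 84.3 z [0.028 0.038 0.051]
loose white 372 [328.4 375.1] [82.8 54.1] 14.5 z [0.03  0.04  0.056]
yel 256 [571.  302.1] [93.2 76.6] 89.5 z [0.036 0.044 0.052]
jar 245 [ 377.  -314.9] [58.2 53.7] 89.3 z [0.024 0.062 0.07 ]
pink 214 [354.9 198.8] [54.4 63.9] 56.0 z [0.022 0.031 0.044]
bowl 514 [548.1 518.8] [116.5 108.5] 17.9 z [0.014 0.032 0.058]
bottle 266 [644.8 446.8] [50.6 64.8] 53.9 z [0.025 0.094 0.141]
[[-9.42505973e-01  3.34189020e-01 -4.35933248e-04]
 [ 3.34189304e-01  9.42505190e-01 -1.21498070e-03]
 [ 4.83614055e-06 -1.29081079e-03 -9.99999167e-01]] {'K': array([[294.97541329,   0.        , 315.57213107],
       [  0.        , 294.97541329, 202.67379767],
       [  0.        ,   0.        ,   1.        ]]), 'rvec': array([-2.36775165, -1.67405218, -0.2368078 ]), 'tvec': array([-0.62354784, -0.03291198,  0.39162056])}
```

View pics/c1.png

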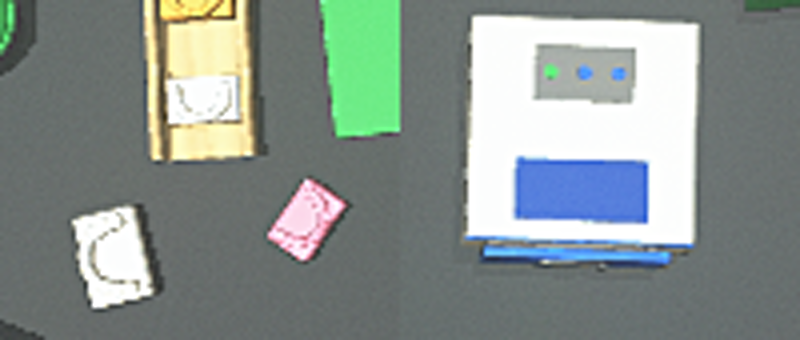

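The crop confirms it: the white model in the rack is clearly smaller than the loose white one at lower left. Next I go to a point in front of the tray.

Request:
step_arm(
  deltas=[
    [[335, -790, 0, 0, 0, 17, -1], [335, -790, 0, 0, 0, 17, -1], [335, -790, 0, 0, 0, 17, -1], [335, -790, 0, 0, 0, 17, -1], [335, -790, 0, 0, 0, 17, -1], [335, -790, 0, 0, 0, 17, -1], [335, -790, 0, 0, 0, 17, -1], [335, -790, 0, 0, 0, 17, -1], [335, -790, 0, 0, 0, 17, -1], [335, -790, 0, 0, 0, 17, -1], [335, -790, 0, 0, 0, 17, -1], [335, -790, 0, 0, 0, 17, -1], [335, -790, 0, 0, 0, 17, -1], [335, -790, 0, 0, 0, 17, -1], [335, -790, 0, 0, 0, 17, -1], [335, -790, 0, 0, 0, 17, -1], [335, -790, 0, 0, 0, 17, -1], [335, -790, 0, 0, 0, 17, -1], [335, -790, 0, 0, 0, 17, -1], [335, -790, 0, 0, 0, 17, -1]],
  ],
)

```text
time: 2.1
position: [0.5431, -0.1998, 0.2141]
ee_rot: [[-0.999, 0.044, -0.001], [0.044, 0.999, 0.001], [0.001, 0.001, -1.0]]
ft_force: [-0.2, 0.0, -0.4]
opening: 0.007
gripper_force: 0.0
```

Request:
step_arm(
  deltas=[
    [[0, -2, -50, 0, 0, 0, -1], [0, -2, -100, 0, 0, 0, -1], [0, -2, -150, 0, 0, 0, -1], [0, -2, -184, 0, 0, 0, -1], [0, -2, -184, 0, 0, 0, -1], [10, -2, -184, 0, 0, 0, -1], [20, -3, -184, 0, 0, 0, -1], [26, -3, -184, 0, 0, 0, -1], [28, -3, -184, 0, 0, 0, -1], [28, -3, -184, 0, 0, 0, -1]],
  ],
)

```text
time: 3.1
position: [0.5728, -0.2041, 0.0315]
ee_rot: [[-0.999, 0.044, 0.002], [0.044, 0.999, -0.001], [-0.002, -0.0, -1.0]]
ft_force: [0.6, -0.3, -0.6]
opening: 0.005
gripper_force: 0.0
```

Request:
step_arm(
  deltas=[
    [[2, 0, 0, 0, 0, 0, -1], [4, 0, 0, 0, 0, 0, -1], [6, 0, 0, 0, 0, 0, -1], [6, 0, 0, 0, 0, 0, -1]],
  ],
)

```text
time: 3.5
position: [0.5775, -0.204, 0.0305]
ee_rot: [[-0.999, 0.044, -0.001], [0.044, 0.999, 0.0], [0.001, 0.0, -1.0]]
ft_force: [-5.5, -1.4, 3.0]
opening: 0.002
gripper_force: 2.1
```

Request:
step_arm(
  deltas=[
    [[2, 0, 0, 0, 0, 0, -1], [4, 0, 0, 0, 0, 0, -1], [6, 0, 0, 0, 0, 0, -1], [6, 0, 0, 0, 0, 0, -1]],
  ],
)

```text
time: 3.9
position: [0.5825, -0.2041, 0.0303]
ee_rot: [[-0.999, 0.044, -0.003], [0.044, 0.999, 0.0], [0.003, 0.0, -1.0]]
ft_force: [-6.9, -2.7, 5.0]
opening: 0.001
gripper_force: 3.6
```

Request:
step_arm(
  deltas=[
    [[-20, 0, 0, 0, 0, 0, -1], [-60, 2, 0, 0, 0, 0, -1], [-110, 4, 0, 0, 0, 0, -1], [-130, 5, 0, 0, 0, 0, -1], [-130, 5, 50, 0, 0, 0, -1], [-130, 5, 100, 0, 0, 0, 1], [-110, 5, 150, 0, 0, 0, 1], [-90, 5, 200, 0, 0, 0, 1], [-90, 5, 240, 0, 0, 0, 1], [-90, 5, 240, 0, 0, 0, 1]],
  ],
)

```text
time: 4.9
position: [0.4984, -0.2003, 0.2774]
ee_rot: [[-0.999, 0.044, 0.012], [0.044, 0.999, -0.004], [-0.012, -0.004, -1.0]]
ft_force: [0.3, -0.1, 0.2]
opening: 0.415
gripper_force: 0.0
```

```bash
python3 - <<'E'
from h import *
snap('wrist','w1'); snap('top','t1'); s=read_state(); print(s['time'],s['position'])
E
```

```text
5.0 [ 0.49492276 -0.19911779  0.27158425]
```

View pics/w1.png

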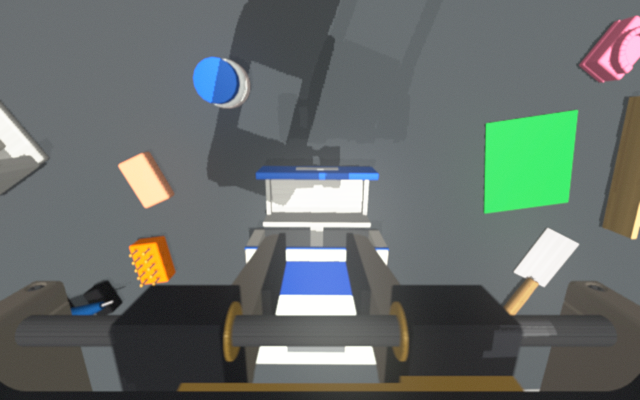

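The tray has sprung out: its blue front is at rows 168-178 (columns 257-378), its floor near (318,195) and its back wall at row 224. Measuring it, and refining the rack model from the top view.

```bash
python3 - <<'E'
from h import *
im,w=cloud('w1'); z=w[...,2]
hsv=cv2.cvtColor(im,cv2.COLOR_RGB2HSV)
def rect(name,m,ww):
    P=ww[m]; P=P[~np.isnan(P).any(1)]
    r=cv2.minAreaRect(P[:,:2].astype(np.float32)*1000); print(name,len(P),np.round(r[0],1),np.round(r[1],1),round(r[2],1),'z',np.round(np.percentile(P[:,2],[5,50,95]),3), np.round(np.percentile(P,2,0)*1000),np.round(np.percentile(P,98,0)*1000))
def box(u0,v0,u1,v1):
    m=np.zeros(im.shape[:2],bool); m[v0:v1,u0:u1]=1; return m
blue=(hsv[...,0]>100)&(hsv[...,0]<130)&(hsv[...,1]>120)
rect('fronttop',box(250,160,385,182)&blue&(z>.045)&(z<.07),w)
rect('floor',box(262,178,375,222)&(z<.016)&(z>.002),w)
rect('back',box(255,216,380,230)&(z>.045)&(z<.065),w)
rect('sides',box(255,180,380,216)&(z>.017)&(z<.03),w)
rect('mat',box(470,100,590,220)&(hsv[...,0]>45)&(hsv[...,0]<75)&(hsv[...,1]>120),w)
for u,v in [(262,174),(318,174),(374,174),(318,195),(280,224),(318,224),(360,224)]: print(u,v,w[v,u])
E
```

```text
fronttop 949 [ 498.1 -200.3] [164.9  10. ] 87.6 z [0.049 0.058 0.059] [ 491. -279.   47.] [ 504. -122.   60.]
floor 3117 [ 540.5 -202.3] [175.6  55.3] 88.9 z [0.009 0.01  0.012] [ 515. -271.    8.] [ 567. -134.   14.]
back 717 [ 568.4 -203.9] [151.8   6.8] 87.4 z [0.046 0.055 0.057] [ 563. -277.   45.] [ 573. -132.   57.]
sides 504 [ 539.  -202.7] [152.3  55.1] 87.3 z [0.018 0.022 0.025] [ 512. -278.   18.] [ 569. -127.   26.]
mat 8057 [505.9 119.6] [141.7 133.3] 5.9 z [0.001 0.003 0.004] [437.  54.   1.] [572. 181.   5.]
262 174 [ 0.49275508 -0.27342957  0.05886107]
318 174 [ 0.49615756 -0.19869272  0.05765819]
374 174 [ 0.49909645 -0.12404769  0.05874021]
318 195 [ 0.53855912 -0.20025268  0.00956798]
280 224 [ 0.56618783 -0.25545486  0.05564568]
318 224 [ 0.5675871  -0.20160534  0.05781195]
360 224 [ 0.5704255  -0.14238256  0.05682127]
```

Request:
step_arm(
  deltas=[
    [[-28, 440, -20, 0, 0, -85, 1], [-28, 440, -20, 0, 0, -85, 1], [-28, 440, -20, 0, 0, -85, 1], [-28, 440, -20, 0, 0, -85, 1], [-28, 440, -20, 0, 0, -85, 1], [-28, 440, -20, 0, 0, -85, 1], [-28, 440, -20, 0, 0, -85, 1], [-28, 440, -20, 0, 0, -85, 1], [-28, 440, -20, 0, 0, -85, 1], [-28, 440, -20, 0, 0, -85, 1], [-28, 440, -20, 0, 0, -85, 1], [-28, 440, -20, 0, 0, -85, 1]],
  ],
)

```text
time: 6.2
position: [0.4646, 0.2417, 0.2484]
ee_rot: [[-0.043, 0.999, -0.003], [0.999, 0.043, -0.001], [-0.001, -0.003, -1.0]]
ft_force: [-0.1, -0.4, -0.5]
opening: 1.001
gripper_force: 0.0
```

```bash
python3 - <<'E'
from h import *
snap('wrist','w2'); s=read_state(); print(s['time'],s['position'],s['ee_rot'],s['q'])
im,w=cloud('w2')
E
```

```text
6.25 [0.4649116  0.24090186 0.24878542] [[-0.04727048  0.99887903 -0.00248873]
 [ 0.99888136  0.04726722 -0.00135439]
 [-0.00123524 -0.00254997 -0.99999599]] [ 4.75255678e-01  1.62924335e-01  1.80792567e+00 -7.10652014e-05
  1.17357530e+00  4.27996699e-01]
```

View pics/w2.png

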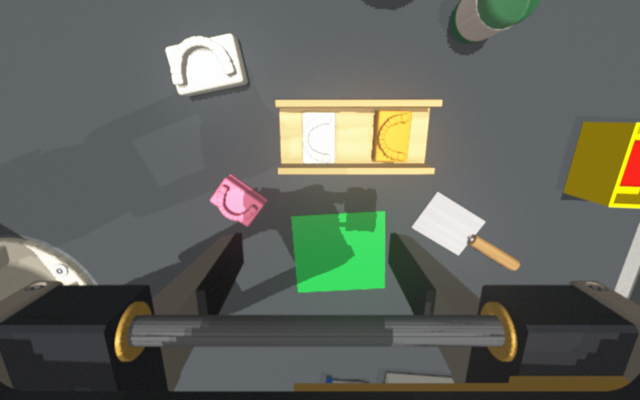

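The white model stands in the rack at (319,138), the yellow one at (393,137), and the path in from above is clear.

```bash
python3 - <<'E'
from h import *
im,w=cloud('w2'); z=w[...,2]
hsv=cv2.cvtColor(im,cv2.COLOR_RGB2HSV)
def rect(name,m):
    P=w[m]; P=P[~np.isnan(P).any(1)]
    r=cv2.minAreaRect(P[:,:2].astype(np.float32)*1000); print(name,len(P),np.round(r[0],1),np.round(r[1],1),round(r[2],1),'z',np.round(np.percentile(P[:,2],[5,50,95]),3))
def box(u0,v0,u1,v1):
    m=np.zeros(im.shape[:2],bool); m[v0:v1,u0:u1]=1; return m
rect('white',box(297,108,342,168)&(hsv[...,1]<40)&(z>.03))
rect('white block top',box(297,108,342,168)&(hsv[...,1]<40)&(z>.033)&(z<.04))
rect('rails',box(270,95,445,178)&(z>.043)&(z<.049)&(hsv[...,0]<22)&(hsv[...,1]>40))
rect('yellow',box(370,108,416,166)&(hsv[...,1]>150)&(z>.03))
E
```

```text
white 1594 [465.7 293.6] [40.4 61.6] 3.3 z [0.035 0.037 0.049]
white block top 1091 [465.7 293.6] [40.4 61.5] 3.2 z [0.035 0.036 0.037]
rails 605 [513.2 297.2] [199.4  89.7] 2.7 z [0.043 0.045 0.047]
yellow 1666 [559.4 299.9] [41.  63.8] 1.1 z [0.034 0.037 0.049]
```

Request:
step_arm(
  deltas=[
    [[0, 50, 0, 0, 0, 0, 1], [0, 54, -40, 0, 0, 0, 1], [0, 54, -90, 0, 0, 0, 1], [0, 54, -140, 0, 0, 0, 1], [0, 54, -180, 0, 0, 0, 1], [0, 54, -200, 0, 0, 0, 1], [0, 54, -220, 0, 0, 0, 1], [0, 54, -232, 0, 0, 0, 1], [0, 54, -236, 0, 0, 0, 1], [0, 54, -236, 0, 0, 0, 1], [0, 54, -236, 0, 0, 0, 1]],
  ],
)

```text
time: 7.35
position: [0.4665, 0.2952, 0.0154]
ee_rot: [[-0.044, 0.999, 0.001], [0.999, 0.044, 0.001], [0.001, 0.001, -1.0]]
ft_force: [1.1, -0.5, -0.5]
opening: 1.006
gripper_force: 0.0
```

Down 4 mm more, then close.

Request:
step_arm(
  deltas=[
    [[-1, 0, -4, 0, 0, 0, 1], [-1, 0, -4, 0, 0, 0, -1], [-1, 0, -4, 0, 0, 0, -1], [-1, 0, -4, 0, 0, 0, -1], [-1, 0, -4, 0, 0, 0, -1], [-1, 0, -4, 0, 0, 0, -1], [-1, 0, -4, 0, 0, 0, -1], [-1, 0, -4, 0, 0, 0, -1], [-1, 0, -4, 0, 0, 0, -1]],
  ],
)

```text
time: 8.25
position: [0.465, 0.2951, 0.0106]
ee_rot: [[-0.043, 0.999, 0.0], [0.999, 0.043, 0.0], [0.0, 0.0, -1.0]]
ft_force: [0.6, -0.4, 0.7]
opening: 0.455
gripper_force: 30.0
```

Request:
step_arm(
  deltas=[
    [[0, 0, 20, 0, 0, 0, -1], [0, 0, 50, 0, 0, 0, -1], [0, 0, 85, 0, 0, 0, -1], [10, -40, 85, 0, 0, 0, -1], [20, -85, 85, 0, 0, 0, -1], [32, -130, 85, 0, 0, 0, -1], [41, -175, 80, 0, 0, 0, -1], [41, -175, 50, 0, 0, 0, -1], [41, -175, 25, 0, 0, 0, -1], [41, -175, 10, 0, 0, 0, -1], [41, -175, 4, 0, 0, 0, -1], [41, -175, 0, 0, 0, 0, -1], [41, -175, 0, 0, 0, 0, -1]],
  ],
)

```text
time: 9.55
position: [0.5059, 0.1202, 0.0106]
ee_rot: [[-0.043, 0.999, -0.0], [0.999, 0.043, -0.0], [-0.0, -0.0, -1.0]]
ft_force: [-0.2, -0.3, -2.6]
opening: 0.458
gripper_force: 30.0
```

Request:
step_arm(
  deltas=[
    [[0, 0, -2, 0, 0, 0, -1], [0, 0, -3, 0, 0, 0, -1], [0, 0, -3, 0, 0, 0, 1], [0, 0, -3, 0, 0, 0, 1], [0, 0, -3, 0, 0, 0, 1], [0, 0, -3, 0, 0, 0, 1], [0, 0, -3, 0, 0, 0, 1], [0, 0, 20, 0, 0, 0, 1], [0, 0, 60, 0, 0, 0, 1], [0, 0, 100, 0, 0, 0, 1], [0, 0, 150, 0, 0, 9, 1], [0, 0, 180, 0, 0, 30, 1], [0, 0, 180, 0, 0, 50, 1], [0, 0, 180, 0, 0, 70, 1], [0, 0, 180, 0, 0, 90, 1], [0, 0, 180, 0, 0, 90, 1], [0, 0, 180, 0, 0, 90, 1], [0, 0, 180, 0, 0, 90, 1], [0, 0, 180, 0, 0, 90, 1], [0, 0, 180, 0, 0, 90, 1]],
  ],
)

```text
time: 11.55
position: [0.5057, 0.12, 0.1905]
ee_rot: [[-1.0, 0.021, -0.0], [0.021, 1.0, -0.0], [0.0, -0.0, -1.0]]
ft_force: [-0.3, 0.5, 0.3]
opening: 0.999
gripper_force: 0.0
```

```bash
python3 - <<'E'
from h import *
snap('wrist','w3'); s=read_state(); print(s['time'],s['position'],s['ee_rot'][:,1],s['q'])
im,w=cloud('w3'); z=w[...,2]
hsv=cv2.cvtColor(im,cv2.COLOR_RGB2HSV)
m=(hsv[...,1]<50)&(hsv[...,2]>120)&(abs(w[...,0]-.506)<.06)&(abs(w[...,1]-.12)<.06)&(z>.025)&(z<.055)
P=w[m]; print(len(P),cv2.minAreaRect(P[:,:2].astype(np.float32)*1000),np.percentile(P[:,2],[5,50,95]))
E
```

```text
11.6 [0.50577625 0.1200018  0.19054397] [ 1.20237257e-02  9.99927705e-01 -1.23654326e-04] [ 2.30131043e-01  2.16222864e-01  1.88097641e+00 -1.03011123e-04
  1.04454843e+00 -1.32858951e+00]
1967 ((506.0563049316406, 118.7818603515625), (41.582881927490234, 63.28652572631836), 2.9747297763824463) [0.03119287 0.0334117  0.04552425]
```

View pics/w3.png

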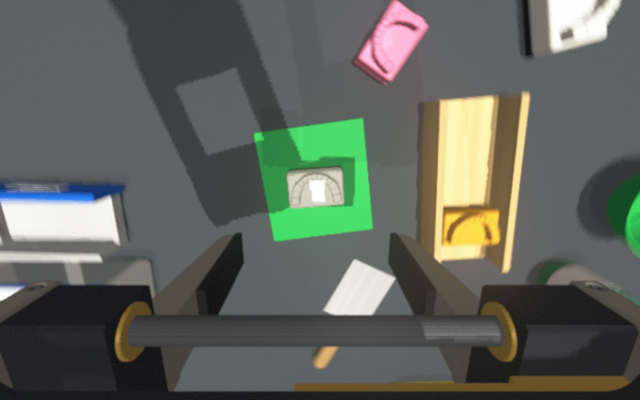

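The white model stands upright on the mat at (316,187), turned so its ends lie along the fingers' line. Regrasp by the ends.

Request:
step_arm(
  deltas=[
    [[0, -1, -40, 0, 0, 0, 1], [0, -1, -80, 0, 0, 0, 1], [0, -1, -120, 0, 0, 0, 1], [0, -1, -150, 0, 0, 0, 1], [0, -1, -170, 0, 0, 0, 1], [0, -1, -178, 0, 0, 0, 1], [0, -1, -181, 0, 0, 0, 1], [0, -1, -181, 0, 0, 0, 1], [0, -1, -181, 0, 0, 0, -1], [0, -1, -181, 0, 0, 0, -1], [0, -1, -181, 0, 0, 0, -1], [0, -1, -181, 0, 0, 0, -1], [0, -1, -181, 0, 0, 0, -1], [0, -1, -181, 0, 0, 0, -1]],
  ],
)

```text
time: 13.0
position: [0.5063, 0.1192, 0.0102]
ee_rot: [[-1.0, 0.028, 0.001], [0.028, 1.0, 0.0], [-0.001, 0.0, -1.0]]
ft_force: [-1.5, 0.4, 6.2]
opening: 0.707
gripper_force: 29.5
```

Request:
step_arm(
  deltas=[
    [[0, 0, 20, 0, 0, 0, -1], [0, 0, 60, 0, 0, 0, -1], [2, -20, 100, 0, 0, 0, -1], [6, -60, 110, 0, 0, -1, -1], [10, -105, 110, 0, 0, -1, -1], [14, -150, 110, 0, 0, -1, -1], [18, -195, 110, 0, 0, -1, -1], [22, -240, 110, 0, 0, -1, -1], [25, -280, 110, 0, 0, -1, -1], [28, -310, 110, 0, 0, -1, -1], [28, -321, 110, 0, 0, -1, -1], [28, -321, 110, 0, 0, -1, -1], [28, -321, 110, 0, 0, -1, -1]],
  ],
)

```text
time: 14.3
position: [0.5333, -0.201, 0.1192]
ee_rot: [[-0.999, 0.045, -0.001], [0.045, 0.999, 0.001], [0.001, 0.001, -1.0]]
ft_force: [-0.1, 0.7, -1.9]
opening: 0.703
gripper_force: 29.5
```

```bash
python3 - <<'E'
from h import *
snap('wrist','w4'); s=read_state(); print(s['time'],s['position'],s['ee_rot'][:,1],s['ft_force'])
im,w=cloud('w4'); z=w[...,2]
hsv=cv2.cvtColor(im,cv2.COLOR_RGB2HSV)
m=(hsv[...,1]<60)&(hsv[...,2]>100)&(abs(w[...,0]-.534)<.045)&(abs(w[...,1]+.202)<.031)&(z>.115)&(z<.165)
P=w[m]; print(len(P),cv2.minAreaRect(P[:,:2].astype(np.float32)*1000),np.percentile(P[:,2],[5,50,95]))
blue=(hsv[...,0]>100)&(hsv[...,0]<130)&(hsv[...,1]>120)&(z>.045)&(z<.07)&(w[...,0]<.51)
Q=w[blue]; print(len(Q),cv2.minAreaRect(Q[:,:2].astype(np.float32)*1000))
E
```

```text
14.35 [ 0.53342111 -0.20058968  0.11927972] [4.44958719e-02 9.99009315e-01 7.11738782e-04] [-0.67030278  0.38371367 -2.09661269]
8717 ((533.0697021484375, -202.00784301757812), (42.42887496948242, 62.43461990356445), 0.7326852679252625) [0.12902748 0.14232108 0.15440639]
6202 ((463.93511962890625, -248.48793029785156), (259.4375915527344, 96.38584899902344), 53.96855163574219)
```

View pics/w4.png

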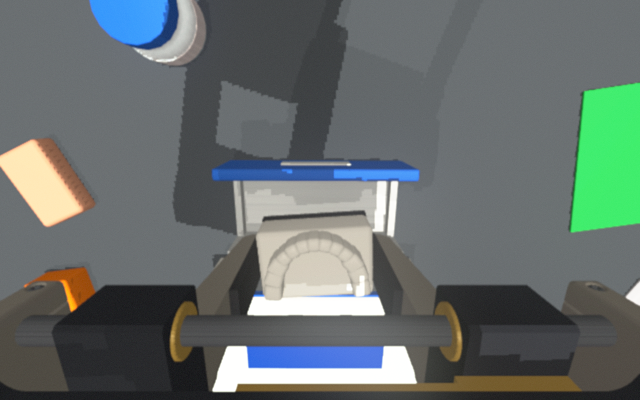

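The model hangs square above the open tray (model at (315,255), blue front at row 172). Lowering it.

Request:
step_arm(
  deltas=[
    [[1, -1, -30, 0, 0, 0, -1], [1, -1, -60, 0, 0, 0, -1], [1, -1, -80, 0, 0, 0, -1], [1, -1, -90, 0, 0, 0, -1], [1, -1, -95, 0, 0, 0, -1], [1, -1, -99, 0, 0, 0, -1], [1, -1, -101, 0, 0, 0, -1], [1, -1, -101, 0, 0, 0, -1], [1, -1, -101, 0, 0, 0, -1]],
  ],
)

```text
time: 15.25
position: [0.5353, -0.2031, 0.0192]
ee_rot: [[-0.999, 0.045, 0.001], [0.045, 0.999, -0.0], [-0.001, -0.0, -1.0]]
ft_force: [-0.2, -0.5, -1.8]
opening: 0.703
gripper_force: 29.5
```

Request:
step_arm(
  deltas=[
    [[0, 0, -1, 0, 0, 0, -1], [0, 0, -2, 0, 0, 0, -1], [0, 0, -2, 0, 0, 0, -1], [0, 0, -2, 0, 0, 0, 0.75], [0, 0, -2, 0, 0, 0, 0.75], [0, 0, -2, 0, 0, 0, 0.75], [0, 0, -2, 0, 0, 0, 0.75], [0, 0, -2, 0, 0, 0, 0.75], [0, 0, 10, 0, 0, 0, 0.75], [0, 0, 40, 0, 0, 0, 0.75], [0, 0, 80, 0, 0, 0, 0.75], [0, 0, 130, 0, 0, 0, 0.75], [-30, 2, 160, 0, 0, 0, 0], [-70, 4, 170, 0, 0, 0, -1], [-90, 5, 170, 0, 0, 0, -1], [-90, 5, 170, 0, 0, 0, -1]],
  ],
)

```text
time: 16.85
position: [0.4427, -0.1976, 0.1898]
ee_rot: [[-0.999, 0.046, 0.0], [0.046, 0.999, -0.0], [-0.0, -0.0, -1.0]]
ft_force: [-0.3, 0.4, -0.4]
opening: 0.545
gripper_force: 0.0
```

```bash
python3 - <<'E'
from h import *
snap('wrist','w5'); s=read_state(); print(s['time'],s['position'],s['ee_rot'][:,1],s['opening'])
im,w=cloud('w5'); z=w[...,2]
hsv=cv2.cvtColor(im,cv2.COLOR_RGB2HSV)
for lo,hi in ((.032,.052),(.037,.043)):
  m=(hsv[...,2]>60)&(abs(w[...,0]-.534)<.027)&(abs(w[...,1]+.202)<.06)&(z>lo)&(z<hi)
  P=w[m]; print(len(P),cv2.minAreaRect(P[:,:2].astype(np.float32)*1000),np.percentile(P[:,2],[5,50,95]))
blue=(hsv[...,0]>100)&(hsv[...,0]<130)&(hsv[...,1]>120)&(z>.045)&(z<.065)&(w[...,0]<.53)&(w[...,0]>.47)&(abs(w[...,1]+.2)<.1)
Q=w[blue]; print(len(Q),cv2.minAreaRect(Q[:,:2].astype(np.float32)*1000))
E
```

```text
16.9 [ 0.44451133 -0.19802553  0.18972778] [ 4.58512933e-02  9.98948119e-01 -5.60319706e-04] 0.5082916050481338
1543 ((534.646484375, -204.10305786132812), (42.42949676513672, 63.97212219238281), 1.5523382425308228) [0.03735658 0.04029169 0.05175717]
1039 ((534.8091430664062, -204.17092895507812), (42.06612014770508, 63.69497299194336), 1.6354237794876099) [0.03816914 0.03994302 0.04131111]
1063 ((497.9602966308594, -200.53904724121094), (165.22604370117188, 10.197936058044434), 87.4126968383789)
```

View pics/w5.png

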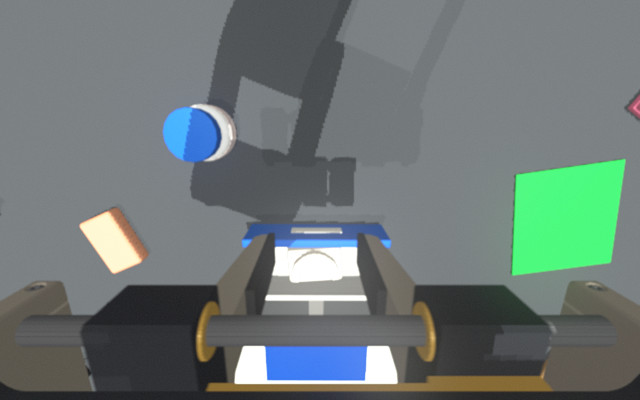

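The model stands upright in the middle of the tray, let go. Lowering the shut fingers in front of the tray.

Request:
step_arm(
  deltas=[
    [[0, 0, -30, 0, 0, 0, -1], [0, 0, -70, 0, 0, 0, -1], [0, 0, -110, 0, 0, 0, -1], [0, 0, -145, 0, 0, 0, -1], [0, 0, -159, 0, 0, 0, -1], [0, 0, -159, 0, 0, 0, -1], [10, 0, -159, 0, 0, 0, -1], [20, -1, -159, 0, 0, 0, -1], [28, -1, -159, 0, 0, 0, -1], [33, -1, -159, 0, 0, 0, -1], [37, -2, -159, 0, 0, 0, -1], [41, -2, -159, 0, 0, 0, -1], [45, -2, -159, 0, 0, 0, -1], [49, -2, -159, 0, 0, 0, -1], [53, -2, -159, 0, 0, 0, -1], [57, -2, -159, 0, 0, 0, -1]],
  ],
)

```text
time: 18.5
position: [0.5014, -0.2, 0.0293]
ee_rot: [[-0.999, 0.045, -0.001], [0.045, 0.999, 0.0], [0.001, 0.0, -1.0]]
ft_force: [-4.8, -2.0, 1.5]
opening: 0.009
gripper_force: 2.2
```

Pushing steadily, 4.5 mm per row at most.

Request:
step_arm(
  deltas=[
    [[4, 0, 0, 0, 0, 0, -1], [8, 0, 0, 0, 0, 0, -1], [12, -1, 0, 0, 0, 0, -1], [16, -1, 0, 0, 0, 0, -1], [20, -1, 0, 0, 0, 0, -1], [24, -1, 0, 0, 0, 0, -1], [28, -1, 0, 0, 0, 0, -1], [32, -1, 0, 0, 0, 0, -1], [36, -2, 0, 0, 0, 0, -1], [40, -2, 0, 0, 0, 0, -1], [44, -2, 0, 0, 0, 0, -1], [48, -2, 0, 0, 0, 0, -1], [52, -2, 0, 0, 0, 0, -1], [56, -3, 0, 0, 0, 0, -1], [60, -3, 0, 0, 0, 0, -1], [64, -3, 0, 0, 0, 0, -1], [67, -3, 0, 0, 0, 0, -1], [70, -3, 0, 0, 0, 0, -1]],
  ],
)

```text
time: 20.3
position: [0.5714, -0.2031, 0.0294]
ee_rot: [[-0.999, 0.045, -0.001], [0.045, 0.999, -0.0], [0.001, -0.0, -1.0]]
ft_force: [-5.8, -1.7, -1.6]
opening: 0.007
gripper_force: 3.0
```

Request:
step_arm(
  deltas=[
    [[2, 0, 0, 0, 0, 0, -1], [4, 0, 0, 0, 0, 0, -1], [6, 0, 0, 0, 0, 0, -1], [8, 0, 0, 0, 0, 0, -1], [10, 0, 0, 0, 0, 0, -1], [10, 0, 0, 0, 0, 0, -1]],
  ],
)

```text
time: 20.9
position: [0.5823, -0.2034, 0.0295]
ee_rot: [[-0.999, 0.045, 0.0], [0.045, 0.999, -0.001], [-0.0, -0.001, -1.0]]
ft_force: [-4.3, -2.3, -2.2]
opening: 0.007
gripper_force: 1.9
```

Request:
step_arm(
  deltas=[
    [[-2, 0, 0, 0, 0, 0, -1], [-5, 0, 0, 0, 0, 0, -1], [-9, 0, 0, 0, 0, 0, -1], [-15, 0, 0, 0, 0, 0, -1], [-35, 1, 0, 0, 0, 0, -1], [-75, 3, 0, 0, 0, 0, -1], [-115, 5, 0, 0, 0, 0, -1], [-140, 5, 30, 0, 0, 0, -1], [-140, 5, 80, 0, 0, 0, -1], [-140, 5, 130, 0, 0, 0, -1], [-140, 5, 180, 0, 0, 0, -1], [-140, 5, 180, 0, 0, 0, -1], [-140, 5, 180, 0, 0, 0, -1]],
  ],
)

```text
time: 22.2
position: [0.4429, -0.1983, 0.2113]
ee_rot: [[-0.999, 0.045, 0.004], [0.045, 0.999, -0.002], [-0.005, -0.002, -1.0]]
ft_force: [0.6, -0.2, -0.7]
opening: 0.007
gripper_force: 0.0
```

```bash
python3 - <<'E'
from h import *
a,_=snap('wrist','w6'); b,_=snap('top','t6'); s=read_state(); print(s['time'],s['position'],s['ft_force'])
im,w=cloud('w6'); z=w[...,2]
hsv=cv2.cvtColor(im,cv2.COLOR_RGB2HSV)
blue=(hsv[...,0]>100)&(hsv[...,0]<130)&(hsv[...,1]>120)&(z>.045)&(z<.065)&(w[...,0]<.62)&(w[...,0]>.47)&(abs(w[...,1]+.2)<.1)
Q=w[blue]; print(len(Q),cv2.minAreaRect(Q[:,:2].astype(np.float32)*1000))
cv2.imwrite('pics/c6.png',cv2.resize(b[110:270,170:490],None,fx=2.4,fy=2.4,interpolation=cv2.INTER_CUBIC)[:,:,::-1])
E
```

```text
22.3 [ 0.44134563 -0.19763897  0.20879926] [ 1.41061154 -0.18689945 -0.99160195]
0 ((0.0, 0.0), (0.0, 0.0), 0.0)
```

View pics/c6.png

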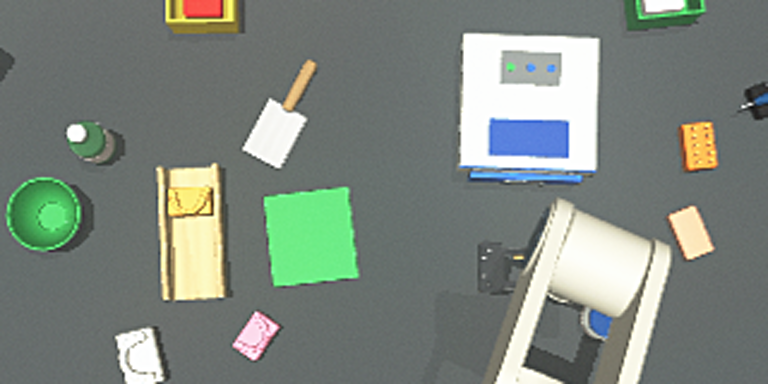

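The tray's front is back at its starting place (row 178 of the crop), locked shut. The rack holds only the yellow model, the mat is empty and the bystanders have not moved. Handing in.

```bash
python3 -c "
from plant import *
print(close_job())"
```

```text
the job is handed in; nothing more can be done
None
```

I handed the job in at about 22 s. The tray is locked shut with the white model inside, last seen standing upright mid-tray before I pressed the front shut; the yellow model and everything else on the bench look unmoved.

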